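# Make up two kit trays

## Robot

A 7-joint arm with a two-finger parallel gripper is mounted at the origin on a cart in front of the work surface, level with it; the furniture and walls round the work are solid. World frame = base frame: x ahead of the robot, y to its left, z up, the work surface at z = 0. Lengths are in m, angles in rad, forces in N, time in s.
With the tool pointing down it reaches from about 0.4 to 0.9 m from the base axis. Payload 5.5 kg.
Tool frame: the origin (TCP) lies midway between the tips of the shut fingers; the grasp point (between the pads) lies 19 mm behind it (robot.pinch_z is the distance from the TCP to the grasp point, in m); z points along the fingers, y is the line along which they close (so a half turn about z gives the same grasp; the last joint's range is limited). The gripper opens to 85 mm and grips with 20 to 120 N. Pads are 22 mm wide; open, the fingers measure 114 mm over their backs; the gripper's body (76 mm by 85 mm) begins 54 mm behind the grasp point. The pads swing forward as they close: fully open they stand 13 mm farther back than shut.
Start: joints at [-0.985, 0.501, -0.427, 1.55, 0.221, 1.138, -0.21], TCP at [0.206, 0.616, 0.231] pointing down, gripper open.
Joint ranges: [-2.88, 2.88], [-0.31, 2.03], [-1.54, 1.56], [0.2, 2.42], [-1.41, 4.55], [0.19, 2.02], [-2.57, 2.57]. Speed limits (rad/s): [2.57, 2.57, 3.14, 3.14, 3.14, 3.14, 3.14].

## Interface

Orientations are given as a rotation vector (axis times angle).
In Python, from station import sensors, vision, order, nets, robot gives the robot as it stands.
- The arm moves only by the shell command python3 -m creep 'ROWS' [OPENING] [FORCE]. ROWS is JSON, a list that holds one entry, the list of rows, each a list of 4 numbers: the shift along the tool's x, y, z in units of 40 mm (1.0 is 40 mm), then the turn about the tool's z in units of 0.12 rad (1.0 is 0.12 rad). A call has 1 to 12 rows; each row shifts and turns the commanded pose from where the row before left it, along the tool's axes as they then stand; what a row does not reach is not made up. A row lasts 1/10 s, in which the tool goes at most 50 mm and 8.59 degrees, less where a joint would pass 70% of its speed; a pose out of reach is approached as far as the arm can. A call with a number of a shift or a turn outside -1 to 1 is refused whole. A call with a gripper value outside its range is refused whole. OPENING is the closure, from -1 (fully open) to 1 (shut), set as the call begins (- or left out, the last holds). The fingers move at their own pace and stop on an object; FORCE is the grip in N (left out, the last holds). Time passes only in rows, so rows that do not move let the fingers close. It gives the time, the measured TCP pose, the force, the opening and the grip force at its end, in the units of the state.
- sensors.state(): the state, without advancing time (a new reading comes with each control period).
- vision.camera(name): name is "scene" or "top" or "wrist"; returns (picture, depth): 384x512x3 uint8, blue, green, red; 384x512 float32, m along the optical axis (not along the pixel's ray), 0 where there is no reading.
- vision.calibration(name): a dict with "intrinsics" (3x3 intrinsics, pixels), "position" and "orientation" of the camera in the world. Camera axes: x right, y down, z forward; pixel columns grow to the right and rows downward; lengths in m; the calibration is good to about 2 mm. A picture is of the moment at which its call begins: read the wrist's pose just before it. calibration takes no time and is no camera call; for the wrist camera it gives the pose at the moment of the call.
- order.close_job(): hands the job in; it is judged then, once.
Trained networks look in the newest picture that a camera, given by its name, has taken for a name from the list of things; names that differ only in an ending like _2 or _b are one class to them, and where a whole thing is asked for, a point or a joint stands for the part that bears it (a point fixed in the world has none). Each returns a list of dicts, best first, with "confidence" (0 to 1); they miss things now and then, are a little off and sometimes report something else, mostly with a low value. They report only what shows in the picture. A call takes as long as a camera call. They do not tell look-alikes from the thing itself.
- nets.look_for(camera, label): "at" ([x, y, z] in m, in the coordinates of the camera as it stood for that picture, good to about 4 mm: the middle of the surface that is visible of it).
- nets.trace(camera, label): "mask" (384x512 bool, what is visible of it).
- nets.spot_point(camera, label): "at" ([x, y, z] in m, in the coordinates of the camera as it stood for that picture, good to about 4 mm: a listed point, or the origin of a listed thing).
The state is a dict: "time": time; "qpos": joint angles; "joint_vel": joint speeds; "tau": joint torques, N m; "ee_pos": TCP position; "orientation": TCP orientation; "wrist_force": force on the tool from outside, world axes, zero at the start; "torque": the same for the moment, N m; "width": opening from 0.0 (shut) to 1.0 (fully open); "gripper_force": force on a finger pad.
Only numpy, scipy, OpenCV 4.12 (cv2) and the standard library are available. Lean on these libraries where they do the work, as an engineer would, in place of code of your own. Each camera call takes 0.05 s, during which the arm holds its last target. There are 200 camera calls.

## Task

Make up the two kit trays for this afternoon's jobs: the block plane and the sanding block go into the larger tray (for easing a door), the tape measure and the carton of screws into the smaller one (for putting up a shelf). Lower each thing, without dropping it, into the foam recess cut to its outline, so that it lies flat on the recess floor. Leave the pine offcut and the roll of masking tape where they lie.

Things in the scene. Friction and masses are not known exactly. Their poses are not given: they have to be found in the camera images.
- plane: Metal block plane, sole down, 48 x 177 x 52 mm (its x, y, z), 0.65 kg. Flat upright sides 39 mm high, 48 mm apart, from y = -87 to +72 mm: grip these across x, near y = -7 mm. Origin: centre of the underside; y along its length. Either way round fits its recess.
- sander: Hand sanding block: red body on a black base, 62 x 115 x 37 mm (x, y, z). The base is 62 mm wide and reaches 11 mm up; the body above it is 50 mm wide in x, its top at 37 mm: grip that across x. Origin: centre of the underside. Either way round fits.
- tape_measure: Yellow tape measure standing on its edge, 34 x 76 x 60 mm (x, y, z); grip the flat sides across x. Origin: centre of the underside. Either way round fits.
- carton: Closed cardboard carton of screws with a green label, 60 x 90 x 45 mm (x, y, z); grip it across x. Origin: centre of the underside. Either way round fits.
- large_tray: Larger birch tray, 206 x 222 mm (x, y), rim 22 mm high, fixed. Black foam inlay, face at z = 18 mm, with two grey-floored recesses (floor z = 6 mm), long sides along y: block plane's 64 x 193 mm, centred at x = -52, y = 0 mm; sanding block's 78 x 131 mm, at x = +47, y = 0. Each has finger scoops (9 mm out, 28 mm wide) midway on its long sides. Origin: centre of the underside, z up.
- small_tray: Smaller birch tray, 190 x 146 mm (x, y), rim 22 mm high, fixed. Black foam inlay, face at z = 18 mm, with two grey-floored recesses (floor z = 6 mm), long sides along y: tape measure's 50 x 92 mm, centred at x = -53, y = 0 mm; carton's 76 x 106 mm, at x = +38, y = 0. Each has finger scoops (9 mm out, 28 mm wide) midway on its long sides. Origin: centre of the underside, z up.
- offcut: Bystander: plain pine offcut lying among the stock, 60 x 140 x 35 mm (x, y, z), loose. Not part of a kit; it stays where it is. Origin: centre of the underside.
- masking_tape: Bystander: roll of cream masking tape lying flat, 104 x 102 x 25 mm, loose. Not part of a kit; it stays where it is. Origin: centre of the underside.
Mind the look-alikes: they are no part of the job. What is shaped like the tape_measure but purple is not meant.

How it is judged:
At the end, for the whole second after the job is handed in: All four lie in their recesses: underside within 4 mm of its floor, upright within 0.06 rad, at rest, within 13 mm of the recess centre across and lengthwise (lengthwise 18 mm for the tape measure, 26 mm for the plane); offcut and masking tape within 20 mm of where they lay (x of plane in the frame of large_tray between -0.065 and -0.039 m and y of plane in the frame of large_tray between -0.026 and 0.026 m and z of plane in the frame of large_tray between 0.003 and 0.01 m and angle between each of plane, sander, tape_measure, carton's own z axis and vertical below 0.06 rad and linear speed of each of plane, sander, tape_measure, carton below 0.02 m/s and angular speed of each of plane, sander, tape_measure, carton below 0.2 rad/s and x of sander in the frame of large_tray between 0.034 and 0.06 m and y of sander in the frame of large_tray between -0.013 and 0.013 m and z of sander in the frame of large_tray between 0.003 and 0.01 m and x of tape_measure in the frame of small_tray between -0.066 and -0.04 m and y of tape_measure in the frame of small_tray between -0.018 and 0.018 m and z of tape_measure in the frame of small_tray between 0.003 and 0.01 m and x of carton in the frame of small_tray between 0.025 and 0.051 m and y of carton in the frame of small_tray between -0.013 and 0.013 m and z of carton in the frame of small_tray between 0.003 and 0.01 m and distance of each of offcut, masking_tape from where it was at the start of the episode below 0.02 m); the robot touches nothing.
It fails at once if a thing is dropped or rammed into its tray (more than 80 N) (contact force between any of plane, sander and large_tray above 80 N or contact force between any of tape_measure, carton and small_tray above 80 N).
It fails at once if the pine offcut is pushed more than 20 mm from where it lay (distance of offcut from where it was at the start of the episode above 0.02 m).
It fails at once if the roll of masking tape is pushed more than 20 mm from where it lay (distance of masking_tape from where it was at the start of the episode above 0.02 m).
It also fails if it takes over 102 s, if anything falls off the work surface, if the arm or the gripper's body presses on something with over 40 N, if the wrist force passes 120 N, or if a joint passes its speed limit or range.

## Working session

There is one attempt and no reset: what is moved stays moved. The work goes in short steps, Python scripts to look and compute and a shell command to move; the robot and the scene stay as the last step left them, time stands still between calls to the robot, and variables do not carry over. Pictures are saved under pics/ and viewed, at most 14 in all, crops included, and the job is handed in when it is done.

```bash
ls; mkdir -p pics
python3 - <<'E'
from station import sensors, vision, robot
import cv2,numpy as np
s=sensors.state(); print(s['time'],s['ee_pos'],s['orientation'],s['width'])
for n in ['top','scene']:
    p,d=vision.camera(n); cv2.imwrite(f'pics/{n}0.png',p); np.save(f'{n}0.npy',d)
    print(n,vision.calibration(n))
E
```

```text
pics
0.0 [0.20602553 0.6157541  0.2302534 ] [-5.04722557e-01 -3.10041083e+00  2.98628630e-03] 0.9990071680950793
top {'intrinsics': array([[354.05812177,   0.        , 257.70609792],
       [  0.        , 354.05812177, 196.45068263],
       [  0.        ,   0.        ,   1.        ]]), 'position': array([ 0.37466875, -0.08446035,  1.16246592]), 'orientation': array([-2.13314393,  2.14947394, -0.11163784])}
scene {'intrinsics': array([[424.24119619,   0.        , 261.85664602],
       [  0.        , 424.24119619, 195.93988655],
       [  0.        ,   0.        ,   1.        ]]), 'position': array([-0.35221276, -0.73000862,  0.49730471]), 'orientation': array([-1.79874754,  0.91075069, -0.59406672])}
```

View pics/top0.png

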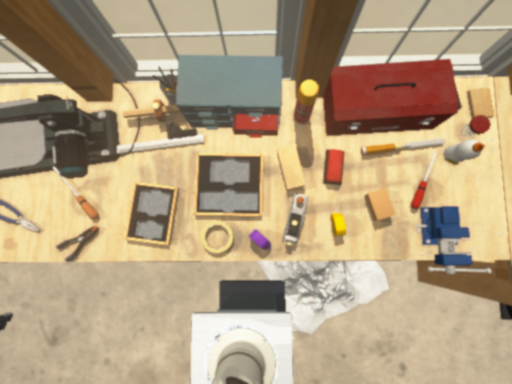

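View pics/scene0.png

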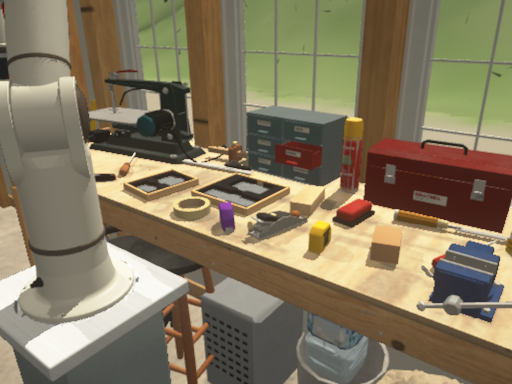

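The top view shows the larger tray at (229,185), the smaller tray at (152,214), the plane at (296,220), the sander at (334,166), the carton at (379,204), the offcut at (290,167) and the masking tape at (217,237). There are two tape measures, yellow at (338,223) and purple at (260,240). The yellow one is meant, since the task rules out purple. Next I'll measure everything and check an enlarged crop.

```bash
cat > h.py <<'E'
import numpy as np, cv2
from scipy.spatial.transform import Rotation as R
from station import sensors, vision, nets
def cloud(n,d,c=None):
    c=c or vision.calibration(n); K=c['intrinsics']; v,u=np.indices(d.shape)
    P=np.stack([(u-K[0,2])/K[0,0]*d,(v-K[1,2])/K[1,1]*d,d],-1)
    return P@R.from_rotvec(c['orientation']).as_matrix().T+c['position']
def rect(P):
    (cx,cy),(w,h),a=cv2.minAreaRect((P[:,:2]*1000).astype(np.float32))
    if w>h: w,h,a=h,w,a+90   # a = direction of short side (x axis), deg
    a=(a+90)%180-90
    return np.round([cx,cy,w,h,a],1)
E
python3 - <<'E'
from h import *
p,d=vision.camera('top'); W=cloud('top',d)
c=p[130:260,120:410]; cv2.imwrite('pics/crop.png',cv2.resize(c,None,fx=2.75,fy=2.75,interpolation=cv2.INTER_CUBIC))
for l in ['plane','sander','tape_measure','carton','large_tray','small_tray','offcut','masking_tape']:
    for r in nets.trace('top',l)[:3]:
        m=r['mask']&(d>0); 
        if m.sum()<20: continue
        m2=cv2.erode(m.astype(np.uint8),np.ones((3,3)))>0
        P=W[m]; z=np.percentile(P[:,2],[5,50,95])
        Q=P[P[:,2]>max(.008,z[2]-.012)] if l not in('large_tray','small_tray') else P
        v,u=np.nonzero(m)
        print(l,round(r['confidence'],2),'px',int(u.mean()),int(v.mean()),m.sum(),'z',z.round(3),'all',rect(P),'top',rect(Q))
E
```

```text
plane 0.86 px 294 218 822 z [0.001 0.026 0.05 ] all [ 449.5 -173.5   55.6  177.5   75.1] top [ 418.  -161.5   45.8  100.9   70.5]
sander 0.73 px 290 167 816 z [0.027 0.035 0.038] all [ 621.9 -164.9   66.   139.3  -77.3] top [ 621.2 -162.2   60.2  139.3  -77.3]
sander 0.7 px 333 167 652 z [0.005 0.034 0.039] all [ 621.1 -307.3   68.8  113.5   83.7] top [ 621.9 -303.5   49.6  106.9   83. ]
sander 0.38 px 379 204 650 z [0.01  0.044 0.048] all [ 498.1 -451.5   80.5   88.6  -75. ] top [ 496.1 -443.4   62.    89.6  -73. ]
tape_measure 0.73 px 337 224 298 z [0.012 0.053 0.06 ] all [ 434.8 -307.9   33.6   74.7  -81.7] top [ 430.7 -309.1   33.5   56.5  -78.9]
tape_measure 0.47 px 259 239 259 z [0.004 0.056 0.061] all [385.4 -58.3  37.3  78.  -41.9] top [387.5 -56.5  31.6  58.2 -40.8]
carton 0.81 px 379 204 665 z [0.01  0.044 0.048] all [ 496.8 -451.1   77.8   92.2  -73.7] top [ 495.9 -443.4   62.    90.1  -73. ]
large_tray 0.89 px 228 184 4173 z [0.003 0.011 0.023] all [567.6  44.7 205.9 227.2  -1.7] top [567.6  44.7 205.9 227.2  -1.7]
large_tray 0.48 px 216 235 443 z [0.    0.024 0.028] all [399.   79.  101.4 105.4 -79.6] top [399.   79.  101.4 105.4 -79.6]
small_tray 0.94 px 150 213 2743 z [0.003 0.013 0.024] all [476.4 300.5 160.8 199.6  82. ] top [476.4 300.5 160.8 199.6  82. ]
small_tray 0.53 px 379 204 719 z [-0.     0.043  0.048] all [ 498.2 -450.6   81.5  101.3  -72.9] top [ 498.2 -450.6   81.5  101.3  -72.9]
offcut 0.67 px 290 166 854 z [0.014 0.035 0.038] all [ 622.4 -165.4   68.4  140.1  -76.6] top [ 621.6 -162.1   60.2  140.2  -77.3]
masking_tape 0.89 px 216 236 394 z [0.01  0.024 0.028] all [396.5  78.5  99.  100.4   0.8] top [396.5  78.5  99.  100.4   0.8]
```

View pics/crop.png

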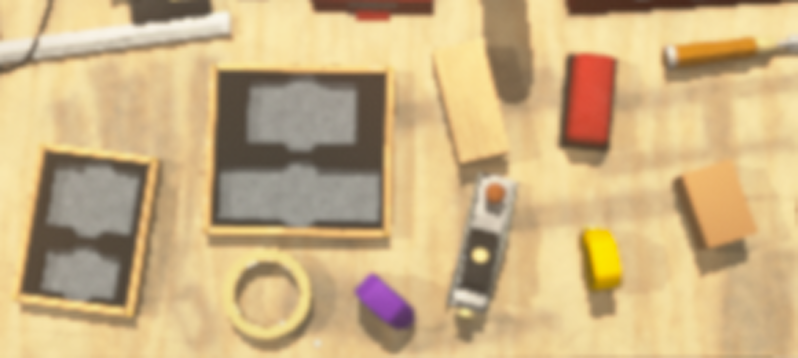

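The crop confirms the yellow tape measure at (603,260), which is top view (338,223), as the one meant. The purple look-alike at (385,300) stays put. In both trays the recess for the grip-narrow item (plane, tape) is on the near side, so tray +x points away from the robot. Next I'll refine the recess centres and yaw and add a move planner.

```bash
cat >> h.py <<'E'
def pose(s=None):
    s=s or sensors.state(); M=R.from_rotvec(s['orientation']).as_matrix()
    return np.array(s['ee_pos']),M,np.degrees(np.arctan2(M[1,1],M[0,1])),s
def plan(x,y,z,yaw,half=None):
    """rows (n x [a,b,c,t]) from here to TCP x,y,z with tool-y at yaw deg (mod 180); half=+1/-1 forces turn sign (world)"""
    p,M,w,s=pose(); dyaw=(yaw-w+90)%180-90
    if half and dyaw*half<0: dyaw+=180*half
    D=np.array([x,y,z])-p; t=-np.radians(dyaw)   # tool z is down
    for n in range(1,60):
        S=sum(R.from_euler('z',k*t/n).as_matrix() for k in range(n))  # tool frame
        a=np.linalg.solve(S,M.T@D)/.04; tt=t/n/.12
        if max(abs(a).max(),np.linalg.norm(a)/1.1,abs(tt))<.85: break
    print(f't={s["time"]:.1f} at {p.round(4)} yaw {w:.1f} q7 {s["qpos"][6]:.2f} dyaw {dyaw:.1f}: {n} x',np.append(a,tt).round(3),'w',round(s['width'],3),'gf',round(s['gripper_force'],1),'F',np.round(s['wrist_force'],1))
    print('  tilt',np.round(M[:,2],3),'D',D.round(4))
E
python3 - <<'E'
from h import *
p,d=vision.camera('top'); W=cloud('top',d); hsv=cv2.cvtColor(p,cv2.COLOR_BGR2HSV).astype(int)
for l in ['large_tray','small_tray']:
    m=nets.trace('top',l)[0]['mask']
    f=cv2.morphologyEx(m.astype(np.uint8),cv2.MORPH_CLOSE,np.ones((9,9)))
    g=((f>0)&(hsv[...,2]>85)&(hsv[...,1]<60)).astype(np.uint8)
    n,L,st,c=cv2.connectedComponentsWithStats(g,connectivity=4)
    cs=[]
    for i in range(1,n):
        if st[i,4]>200:
            P=W[L==i]; r=rect(P); b=P[:,:2].mean(0); cs.append(b); print(l,st[i,4],'mean',b.round(4),'z',np.median(P[:,2]).round(4),r)
    cs=sorted(cs,key=lambda b:b[0]); v=cs[-1]-cs[0]; print('yaw',np.degrees(np.arctan2(v[1],v[0])).round(2),np.linalg.norm(v).round(4))
m=nets.trace('top','plane')[0]['mask']; P=W[m]
for lo,hi in [(.015,.06),(.025,.06),(.015,.03)]: print(rect(P[(P[:,2]>lo)&(P[:,2]<hi)]))
plan(.622,-.305,.16,83.5)
E
```

```text
large_tray 998 mean [0.6116 0.0401] z 0.0066 [511.4  19.  143.5 311.5 -77.6]
large_tray 1254 mean [0.5145 0.0425] z 0.0065 [497.3   8.1 136.3 275.4 -26.6]
yaw -1.39 0.097
small_tray 794 mean [0.51   0.2887] z 0.007 [471.3 124.8  93.4 451.4 -13.1]
small_tray 486 mean [0.4215 0.2982] z 0.007 [411.5 131.8  63.4 436.8  -4.2]
yaw -6.13 0.089
[ 445.9 -170.9   46.   163.3   74.4]
[ 443.9 -170.7   44.9  159.5   73.8]
[ 453.  -172.9   45.9  148.5   74.4]
t=0.8 at [0.2062 0.6164 0.2314] yaw 71.5 q7 -0.21 dyaw 12.0: 28 x [-0.544 -0.722  0.064 -0.062] w 0.998 gf 0.0 F [-0.1  0.5 -1. ]
  tilt [-0.  0. -1.] D [ 0.4158 -0.9214 -0.0714]
```

Run:
```python
from h import *
plan(.46,.17,.42,85)
```

```text
t=0.8 at [0.2062 0.6164 0.2314] yaw 71.5 q7 -0.21 dyaw 13.5: 15 x [-0.572 -0.639 -0.314 -0.131] w 0.998 gf 0.0 F [-0.1  0.5 -1. ]
  tilt [-0.  0. -1.] D [ 0.2538 -0.4464  0.1886]
```

```bash
python3 -m creep '[[[-0.4,-0.5,-0.4,-0.1],[-0.57,-0.64,-0.4,-0.13],[-0.57,-0.64,-0.4,-0.13],[-0.57,-0.64,-0.4,-0.13],[-0.57,-0.64,-0.4,-0.13],[-0.57,-0.64,-0.3,-0.13],[-0.57,-0.64,-0.3,-0.13],[-0.57,-0.64,-0.3,-0.13],[-0.57,-0.64,-0.3,-0.13],[-0.57,-0.64,-0.3,-0.13],[-0.57,-0.64,-0.3,-0.13],[-0.57,-0.64,-0.3,-0.13]]]' -1 40
python3 -m creep '[[[-0.57,-0.64,-0.2,-0.13],[-0.57,-0.64,-0.2,-0.13],[-0.57,-0.64,-0.2,-0.13],[0,0,0,0],[0,0,0,0]]]'
python3 - <<'E'
from h import *
plan(.622,-.305,.16,83.5)
p,d=vision.camera('wrist'); cv2.imwrite('pics/w1.png',p); c=vision.calibration('wrist'); print(c['position'])
W=cloud('wrist',d,c); np.savez('w1.npz',p=p,W=W)
E
```

```text
time: 1.95
ee_pos: [0.3943, 0.2597, 0.3961]
orientation: [0.217, 3.133, 0.001]
wrist_force: [0.8, 0.6, 0.4]
width: 1.0
gripper_force: 0.0
time: 2.45
ee_pos: [0.4525, 0.1758, 0.4194]
orientation: [0.148, 3.138, 0.001]
wrist_force: [-0.4, 1.1, 0.1]
width: 1.003
gripper_force: 0.0
t=2.5 at [0.4525 0.1758 0.4194] yaw 84.6 q7 1.04 dyaw -1.1: 16 x [-0.341 -0.72   0.405  0.01 ] w 1.003 gf 0.0 F [-0.4  1.1  0.1]
  tilt [ 0.  0. -1.] D [ 0.1695 -0.4808 -0.2594]
[0.36826621 0.18385499 0.56147099]
```

View pics/w1.png

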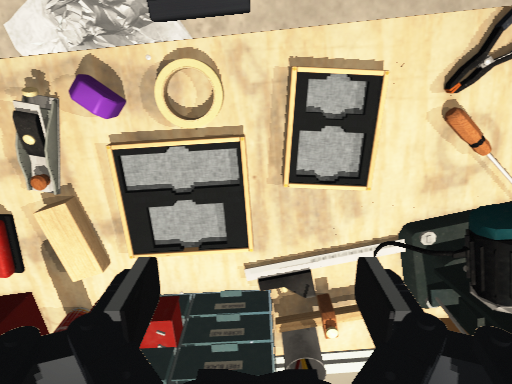

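The wrist view shows both trays whole. The large tray's recesses are at (181,168) for the plane and (188,223) for the sander. The small tray's are at (336,95) for the tape measure and (330,153) for the carton.

Run:
```python
from h import *
f=np.load('w1.npz'); p,W=f['p'],f['W']; hsv=cv2.cvtColor(p,cv2.COLOR_BGR2HSV).astype(int)
g=((hsv[...,2]>75)&(hsv[...,1]<60)&(W[...,2]<.013)&(W[...,2]>-.01)).astype(np.uint8)
g=cv2.morphologyEx(g,cv2.MORPH_CLOSE,np.ones((3,3)))
n,L,st,c=cv2.connectedComponentsWithStats(g,connectivity=4)
C={}
for k,(u,v) in dict(plane=(181,168),sander=(188,223),tape=(336,95),carton=(330,153)).items():
    i=np.bincount(L[v-4:v+5,u-4:u+5].ravel())[1:].argmax()+1
    P=W[L==i]; C[k]=P[:,:2].mean(0); print(k,st[i,4],P.mean(0).round(4),rect(P))
for a,b in [('plane','sander'),('tape','carton')]:
    v=C[b]-C[a]; print(np.degrees(np.arctan2(v[1],v[0])).round(2),np.linalg.norm(v).round(4))
```

```text
plane 4119 [0.5111 0.0415 0.0088] [489.9  82.5 132.4 287.6  25.5]
sander 2836 [0.6104 0.0381 0.0075] [504.4  70.1 138.9 326.4  73.2]
tape 2009 [0.4162 0.3002 0.0095] [412.6 262.9  65.9 168.8  -7.9]
carton 2875 [0.5068 0.2886 0.0069] [477.6 244.9 110.  225.1 -34.8]
-1.93 0.0993
-7.26 0.0914
```

Run:
```python
from h import *
f=np.load('w1.npz'); p,W=f['p'],f['W']; hsv=cv2.cvtColor(p,cv2.COLOR_BGR2HSV).astype(int)
z=(W[...,2]<.016)&(W[...,2]>-.004)
g=((hsv[...,2]>75)&(hsv[...,1]<60)).astype(np.uint8)
n,L,st,c=cv2.connectedComponentsWithStats(g,connectivity=4)
C={}
for k,(u,v) in dict(plane=(181,168),sander=(188,223),tape=(336,95),carton=(330,153)).items():
    i=np.bincount(L[v-4:v+5,u-4:u+5].ravel())[1:].argmax()+1
    P=W[(L==i)&z]; C[k]=P[:,:2].mean(0); print(k,st[i,4],P.mean(0).round(4),np.median(P,0).round(4),rect(P))
for a,b in [('plane','sander'),('tape','carton')]:
    v=C[b]-C[a]; print(np.degrees(np.arctan2(v[1],v[0])).round(2),np.linalg.norm(v).round(4))
```

```text
plane 4176 [0.5119 0.0407 0.0055] [0.5117 0.0403 0.0055] [513.   41.5  78.2 192.7  -1.1]
sander 2878 [0.6112 0.0377 0.0055] [0.611  0.0374 0.0055] [613.5  38.1  91.7 132.   -4.7]
tape 2012 [0.4165 0.3011 0.0053] [0.4164 0.3007 0.0053] [418.1 301.6  65.3  90.3  -5.9]
carton 2885 [0.5072 0.2889 0.0053] [0.5068 0.2889 0.0053] [508.7 289.7  90.2 104.7  -7.8]
-1.74 0.0993
-7.66 0.0915
```

```bash
python3 -m creep '[[[0,-0.8,0,0],[0,-0.9,0,0],[0,-0.9,0,0],[0,-0.9,0,0],[0,-0.9,0,0],[0,-0.9,0,0],[0,-0.9,0,0],[0,-0.9,0,0],[0,-0.9,0,0],[0,-0.9,0,0],[0,-0.9,0,0],[0,-0.9,0,0]]]'
python3 -m creep '[[[0,-0.4,0,0],[0,0,0,0],[0,0,0,0],[0,0,0,0]]]'
python3 - <<'E'
from h import *
p,d=vision.camera('wrist'); cv2.imwrite('pics/w2.png',p); c=vision.calibration('wrist')
W=cloud('wrist',d,c); np.savez('w2.npz',p=p,W=W)
for l,h in [('plane',.02),('sander',.028),('tape_measure',.03),('carton',.035),('masking_tape',.01),('offcut',.025)]:
    for r in nets.trace('wrist',l)[:2]:
        P=W[r['mask']&(d>0)]; Q=P[P[:,2]>h]
        if len(Q)<50: continue
        v,u=np.nonzero(r['mask']); print(l,round(r['confidence'],2),int(u.mean()),int(v.mean()),P[:,2].max().round(3),'all',rect(P),'top',rect(Q))
plan(.622,-.31,.16,83.5)
E
```

```text
time: 3.7
ee_pos: [0.4131, -0.2495, 0.4192]
orientation: [0.14, 3.138, 0.001]
wrist_force: [0.3, 0.2, -0.6]
width: 1.0
gripper_force: 0.0
time: 4.1
ee_pos: [0.4121, -0.2637, 0.4191]
orientation: [-0.14, -3.138, -0.001]
wrist_force: [-0.2, -0.3, 0.7]
width: 1.003
gripper_force: 0.0
plane 0.78 314 141 0.054 all [ 449.4 -171.7   59.7  177.9   74.1] top [ 441.6 -174.7   48.7  164.5   74.5]
plane 0.64 227 140 0.061 all [ 434.  -311.3   36.7   80.9  -78.3] top [ 429.  -312.9   33.5   69.4  -82. ]
tape_measure 0.77 226 140 0.061 all [ 435.2 -316.8   44.3   80.8  -82.5] top [ 429.  -313.1   33.3   69.4  -81.5]
tape_measure 0.75 389 95 0.062 all [388.3 -56.8  40.7  98.4 -33.6] top [383.1 -62.9  33.5  70.  -41.7]
carton 0.92 149 185 0.048 all [ 501.7 -456.4   83.6  104.2  -73.5] top [ 493.  -447.8   61.3   90.4  -73.5]
masking_tape 0.75 476 93 0.027 all [394.5  79.9 104.1 112.9   9.3] top [394.8  72.2  97.6 102.4 -82.1]
offcut 0.59 323 238 0.038 all [ 630.  -161.8   64.9  165.5  -76. ] top [ 618.8 -166.2   60.   141.   -77.1]
t=4.5 at [ 0.4114 -0.2654  0.4194] yaw 84.7 q7 2.01 dyaw -1.2: 10 x [-0.535 -0.058  0.649  0.018] w 1.0 gf 0.0 F [-0.7 -0.1 -0.4]
  tilt [ 0.  0. -1.] D [ 0.2106 -0.0446 -0.2594]
```

View pics/w2.png

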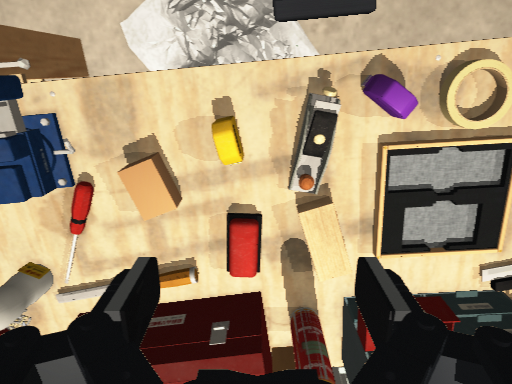

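The yellow tape measure at (226,140), sander at (243,245), plane at (316,142) and carton at (150,185) are all clear to grip. I'll take the sander first.

```bash
python3 -m creep '[[[-0.4,-0.05,0.5,0.02],[-0.55,-0.05,0.8,0.02],[-0.55,-0.05,0.8,0.02],[-0.55,-0.05,0.8,0.02],[-0.55,-0.05,0.8,0.02],[-0.55,-0.05,0.8,0.02],[-0.55,-0.05,0.8,0.02],[-0.55,-0.05,0.8,0.02],[-0.5,-0.05,0.7,0.02],[-0.4,-0.05,0.5,0.02],[0,0,0,0],[0,0,0,0]]]'
python3 -c "from h import *; plan(.619,-.308,.010,83.3)"
```

```text
time: 5.65
ee_pos: [0.6136, -0.3068, 0.1266]
orientation: [-0.182, -3.135, -0.0]
wrist_force: [-0.8, 0.0, 0.5]
width: 0.998
gripper_force: 0.0
t=5.7 at [ 0.6136 -0.3068  0.1266] yaw 83.3 q7 2.04 dyaw -0.0: 4 x [-0.036 -0.004  0.729  0.002] w 0.998 gf 0.0 F [-0.8  0.   0.5]
  tilt [-0.002  0.    -1.   ] D [ 0.0054 -0.0012 -0.1166]
```

```bash
python3 -m creep '[[[-0.12,-0.03,0.6,0],[0,0,0.7,0],[0,0,0.6,0],[0,0,0.5,0],[0,0,0.3,0],[0,0,0.2,0],[0,0,0,0],[0,0,0,0]]]'
python3 -m creep '[[[0,0,0,0],[0,0,0,0],[0,0,0,0],[0,0,0,0],[0,0,0,0],[0,0,0,0],[0,0,0,0],[0,0,0,0]]]' 1 50
python3 -m creep '[[[0,0,-0.3,0],[0,0,-0.6,0],[0,0,-0.8,0],[0,0,-0.8,0],[0,0,0,0]]]'
python3 -c "from h import *; plan(.6115,.038,.12,-1.7,-1)"
```

```text
time: 6.45
ee_pos: [0.6195, -0.3091, 0.0126]
orientation: [0.183, 3.135, -0.001]
wrist_force: [-0.8, -1.0, 0.4]
width: 1.0
gripper_force: 0.0
time: 7.25
ee_pos: [0.6196, -0.3089, 0.0124]
orientation: [0.182, 3.135, -0.001]
wrist_force: [-0.1, 0.0, 6.0]
width: 0.559
gripper_force: 52.3
time: 7.75
ee_pos: [0.6219, -0.3107, 0.1173]
orientation: [0.183, 3.128, -0.005]
wrist_force: [0.1, -0.3, -0.7]
width: 0.561
gripper_force: 52.1
t=7.8 at [ 0.6219 -0.3107  0.1173] yaw 83.3 q7 2.04 dyaw -85.0: 15 x [ 0.475  0.426 -0.007  0.824] w 0.561 gf 52.1 F [ 0.1 -0.3 -0.7]
  tilt [ 0.008 -0.004 -1.   ] D [-0.0104  0.3487  0.0027]
```

```bash
python3 -m creep '[[[0.47,0.43,0,0.82],[0.47,0.43,0,0.82],[0.47,0.43,0,0.82],[0.47,0.43,0,0.82],[0.47,0.43,0,0.82],[0.47,0.43,0,0.82],[0.47,0.43,0,0.82],[0.47,0.43,0,0.82],[0.47,0.43,0,0.82],[0.47,0.43,0,0.82],[0.47,0.43,0,0.82],[0.47,0.43,0,0.82]]]'
python3 -m creep '[[[0.47,0.43,0,0.82],[0.47,0.43,0,0.82],[0.47,0.43,0,0.82],[0,0,0,0],[0,0,0,0]]]'
python3 -c "from h import *; plan(.6115,.038,.12,-1.7)"
```

```text
time: 8.95
ee_pos: [0.5685, -0.0233, 0.1108]
orientation: [-1.902, -2.499, 0.001]
wrist_force: [0.5, -1.0, -1.4]
width: 0.562
gripper_force: 52.1
time: 9.45
ee_pos: [0.6095, 0.0405, 0.1105]
orientation: [-2.242, -2.2, 0.002]
wrist_force: [-0.4, -0.3, -1.4]
width: 0.565
gripper_force: 52.2
t=9.4 at [0.6095 0.0405 0.1105] yaw -1.1 q7 0.23 dyaw -0.6: 1 x [-0.061  0.05  -0.237  0.089] w 0.565 gf 52.2 F [-0.4 -0.3 -1.4]
  tilt [-0.002 -0.001 -1.   ] D [ 0.002  -0.0025  0.0095]
```

```bash
python3 -m creep '[[[-0.06,0.05,0.3,0.09],[0,0,0.6,0],[0,0,0.5,0],[0,0,0.3,0],[0,0,0.2,0],[0,0,0,0],[0,0,0,0]]]'
python3 -c "from h import *; plan(.6115,.038,.0185,-1.7)
p,d=vision.camera('wrist'); cv2.imwrite('pics/w3.png',p)"
```

```text
time: 10.15
ee_pos: [0.6125, 0.0369, 0.0357]
orientation: [2.257, 2.184, 0.001]
wrist_force: [0.6, 0.8, -0.4]
width: 0.562
gripper_force: 52.1
t=10.2 at [0.6125 0.0369 0.0357] yaw -1.9 q7 0.28 dyaw 0.2: 1 x [ 0.026 -0.027  0.43  -0.027] w 0.562 gf 52.1 F [ 0.6  0.8 -0.4]
  tilt [ 0.001 -0.    -1.   ] D [-0.001   0.0011 -0.0172]
```

View pics/w3.png

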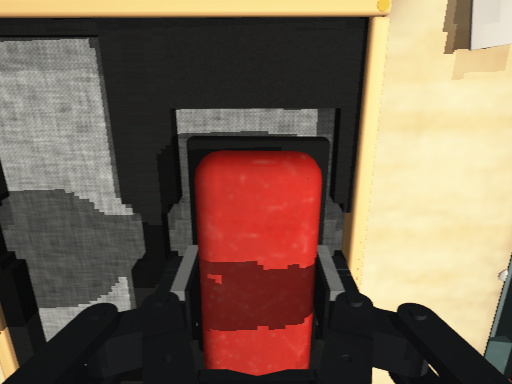

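The sander base spans columns 187–329 and is centred in its recess, columns 177–335. I'll check the lengthwise gap from depth: base edge at row ~138, recess edge at row ~108.

Run:
```python
from h import *
p,d=vision.camera('wrist'); W=cloud('wrist',d)
for v in range(100,156,4): print(v,W[v,258].round(4), p[v,258])
```

```text
100 [0.6159 0.1075 0.0174] [32 34 34]
104 [0.6158 0.1057 0.0174] [32 34 34]
108 [0.6157 0.104  0.0174] [31 33 34]
112 [0.6157 0.1008 0.0052] [127 132 133]
116 [0.6156 0.0989 0.006 ] [128 133 134]
120 [0.6156 0.097  0.006 ] [129 134 134]
124 [0.6155 0.095  0.0061] [129 134 135]
128 [0.6154 0.0928 0.0049] [138 145 145]
132 [0.6154 0.091  0.0059] [62 64 64]
136 [0.6153 0.0925 0.0252] [22 23 22]
140 [0.6153 0.0922 0.0326] [20 18 20]
144 [0.6152 0.0904 0.0325] [28 30 29]
148 [0.6152 0.0889 0.0335] [15 15 15]
152 [0.6152 0.0902 0.0465] [11 15 98]
```

```bash
python3 -m creep '[[[0.05,-0.02,0.08,0],[0,0,0.08,0],[0,0,0.08,0],[0,0,0.06,0],[0,0,0.05,0],[0,0,0.03,0],[0,0,0.02,0],[0,0,0,0],[0,0,0,0]]]'
python3 -c "from h import *; plan(.6115,.038,.0185,-1.7)"
```

```text
time: 11.15
ee_pos: [0.6115, 0.0394, 0.0194]
orientation: [2.257, 2.185, 0.0]
wrist_force: [-0.7, 0.1, -1.3]
width: 0.565
gripper_force: 52.2
t=11.2 at [0.6115 0.0394 0.0194] yaw -1.9 q7 0.29 dyaw 0.2: 1 x [-0.035  0.002  0.021 -0.023] w 0.565 gf 52.2 F [-0.7  0.1 -1.3]
  tilt [ 0.  0. -1.] D [ 0.     -0.0014 -0.0009]
```

```bash
python3 -m creep '[[[0,0,0.02,0],[0,0,0.01,0],[0,0,0.01,0],[0,0,0,0],[0,0,0,0]]]'
python3 -m creep '[[[0,0,0,0],[0,0,0,0],[0,0,0,0],[0,0,0,0]]]' -0.4 50
python3 -m creep '[[[0,0,-0.2,0],[0,0,-0.5,0],[0,0,-0.8,0],[0,0,-0.8,0],[0,0,-0.4,0],[0,0,0,0]]]' -1
python3 -c "from h import *
p,d=vision.camera('wrist'); cv2.imwrite('pics/w4.png',p); W=cloud('wrist',d); m=(cv2.inRange(cv2.cvtColor(p,cv2.COLOR_BGR2HSV),(0,150,60),(8,255,255))>0)&(d>0)&(W[...,2]<.06)&(W[...,2]>.03)
P=W[m];P=P[(abs(P[:,0]-.61)<.06)&(abs(P[:,1]-.04)<.1)];print(P.mean(0),rect(P),np.percentile(P[:,2],[5,95]))
plan(.454,-.179,.12,74.4)"
```

```text
time: 11.65
ee_pos: [0.6116, 0.0395, 0.0184]
orientation: [-2.257, -2.185, -0.001]
wrist_force: [-2.0, 1.3, 5.3]
width: 0.563
gripper_force: 52.8
time: 12.05
ee_pos: [0.6114, 0.0395, 0.0176]
orientation: [-2.257, -2.185, 0.0]
wrist_force: [-0.0, 0.3, 0.1]
width: 0.7
gripper_force: 0.0
time: 12.65
ee_pos: [0.6134, 0.0395, 0.1285]
orientation: [2.255, 2.183, 0.007]
wrist_force: [0.5, 0.3, -0.7]
width: 1.001
gripper_force: 0.0
[0.61019339 0.04384589 0.03898066] [610.1  38.4  49.2 108.7  -2.4] [0.03485922 0.04082206]
t=12.7 at [0.6121 0.0397 0.1266] yaw -1.8 q7 0.21 dyaw 76.2: 14 x [-0.183 -0.486  0.011 -0.792] w 0.999 gf 0.0 F [-0.2 -0.6  0. ]
  tilt [ 0.002  0.001 -1.   ] D [-0.1581 -0.2187 -0.0066]
```

```bash
python3 -m creep '[[[-0.18,-0.49,0,-0.8],[-0.18,-0.49,0,-0.8],[-0.18,-0.49,0,-0.8],[-0.18,-0.49,0,-0.8],[-0.18,-0.49,0,-0.8],[-0.18,-0.49,0,-0.8],[-0.18,-0.49,0,-0.8],[-0.18,-0.49,0,-0.8],[-0.18,-0.49,0,-0.8],[-0.18,-0.49,0,-0.8],[-0.18,-0.49,0,-0.8],[-0.18,-0.49,0,-0.8]]]'
python3 -m creep '[[[-0.18,-0.49,0,-0.8],[-0.18,-0.49,0,-0.7],[0,0,0,0],[0,0,0,0]]]'
python3 -c "from h import *; plan(.454,-.179,.012,74.4)"
```

```text
time: 13.9
ee_pos: [0.4527, -0.1384, 0.1241]
orientation: [-0.695, -3.06, -0.0]
wrist_force: [0.3, 0.6, -1.6]
width: 1.0
gripper_force: 0.0
time: 14.3
ee_pos: [0.4513, -0.1796, 0.1244]
orientation: [-0.428, -3.11, -0.001]
wrist_force: [-0.5, -0.3, -0.3]
width: 0.999
gripper_force: 0.0
t=14.3 at [ 0.4513 -0.1796  0.1244] yaw 74.3 q7 1.81 dyaw 0.1: 4 x [-0.017  0.008  0.703 -0.003] w 0.999 gf 0.0 F [-0.5 -0.3 -0.3]
  tilt [-0.003  0.001 -1.   ] D [ 0.0027  0.0006 -0.1124]
```

```bash
python3 -m creep '[[[-0.07,0.02,0.6,0],[0,0,0.7,0],[0,0,0.6,0],[0,0,0.5,0],[0,0,0.25,0],[0,0,0.15,0],[0,0,0,0],[0,0,0,0]]]'
python3 -m creep '[[[0,0,0,0],[0,0,0,0],[0,0,0,0],[0,0,0,0],[0,0,0,0],[0,0,0,0],[0,0,0,0],[0,0,0,0]]]' 1 80
python3 -m creep '[[[0,0,-0.3,0],[0,0,-0.6,0],[0,0,-0.8,0],[0,0,-0.8,0],[0,0,-0.5,0],[0,0,0,0],[0,0,0,0]]]'
python3 -c "from h import *; plan(.5125,.048,.12,-1.7,-1)"
```

```text
time: 15.1
ee_pos: [0.4558, -0.1798, 0.0142]
orientation: [0.424, 3.112, -0.0]
wrist_force: [0.1, -0.1, 0.7]
width: 1.005
gripper_force: 0.0
time: 15.9
ee_pos: [0.4562, -0.1794, 0.0147]
orientation: [0.424, 3.111, 0.002]
wrist_force: [-0.7, 2.5, 8.1]
width: 0.543
gripper_force: 82.2
time: 16.6
ee_pos: [0.4546, -0.1796, 0.1333]
orientation: [-0.424, -3.112, -0.001]
wrist_force: [-0.7, 0.1, -7.7]
width: 0.541
gripper_force: 85.2
t=16.6 at [ 0.4546 -0.1796  0.1333] yaw 74.5 q7 1.81 dyaw -76.2: 14 x [0.269 0.362 0.024 0.791] w 0.541 gf 85.2 F [-0.7  0.1 -7.7]
  tilt [-0.  0. -1.] D [ 0.0579  0.2276 -0.0133]
```

```bash
python3 -c "from h import *; plan(.5125,.032,.125,-1.7,-1)"
python3 -m creep '[[[0.26,0.33,0.02,0.79],[0.26,0.33,0.02,0.79],[0.26,0.33,0.02,0.79],[0.26,0.33,0.02,0.79],[0.26,0.33,0.02,0.79],[0.26,0.33,0.02,0.79],[0.26,0.33,0.02,0.79],[0.26,0.33,0.02,0.79],[0.26,0.33,0.02,0.79],[0.26,0.33,0.02,0.79],[0.26,0.33,0.02,0.79],[0.26,0.33,0.02,0.79]]]'
python3 -m creep '[[[0.26,0.33,0,0.79],[0.26,0.33,0,0.79],[0,0,0,0],[0,0,0,0],[0,0,0,0]]]'
python3 -c "from h import *; plan(.5125,.032,.04,-1.7)"
```

```text
t=16.6 at [ 0.4546 -0.1796  0.1333] yaw 74.5 q7 1.81 dyaw -76.2: 14 x [0.246 0.343 0.015 0.791] w 0.541 gf 85.2 F [-0.7  0.1 -7.7]
  tilt [-0.  0. -1.] D [ 0.0579  0.2116 -0.0083]
time: 17.8
ee_pos: [0.4774, 0.0101, 0.1221]
orientation: [-2.037, -2.388, 0.006]
wrist_force: [-0.3, -0.2, -6.6]
width: 0.543
gripper_force: 85.0
time: 18.3
ee_pos: [0.5013, 0.0324, 0.1229]
orientation: [-2.251, -2.19, 0.005]
wrist_force: [0.4, 0.0, -7.3]
width: 0.541
gripper_force: 85.1
t=18.3 at [0.5013 0.0324 0.1229] yaw -1.6 q7 0.17 dyaw -0.1: 3 x [0.    0.095 0.691 0.006] w 0.541 gf 85.1 F [ 0.4  0.  -7.3]
  tilt [-0.003 -0.001 -1.   ] D [ 0.0112 -0.0004 -0.0829]
```

```bash
python3 -m creep '[[[0,0.28,0.3,0],[0,0,0.5,0],[0,0,0.5,0],[0,0,0.4,0],[0,0,0.25,0],[0,0,0,0],[0,0,0,0],[0,0,0,0]]]'
python3 -c "from h import *; plan(.5125,.032,.022,-1.7)
p,d=vision.camera('wrist'); cv2.imwrite('pics/w5.png',p); np.save('w5.npy',cloud('wrist',d))"
```

```text
time: 19.1
ee_pos: [0.515, 0.0328, 0.047]
orientation: [2.251, 2.19, 0.002]
wrist_force: [-0.5, -0.5, -6.0]
width: 0.54
gripper_force: 84.9
t=19.1 at [0.515  0.0328 0.047 ] yaw -1.6 q7 0.27 dyaw -0.1: 1 x [-0.022 -0.063  0.624  0.016] w 0.54 gf 84.9 F [-0.5 -0.5 -6. ]
  tilt [ 0.002  0.    -1.   ] D [-0.0025 -0.0008 -0.025 ]
```

View pics/w5.png

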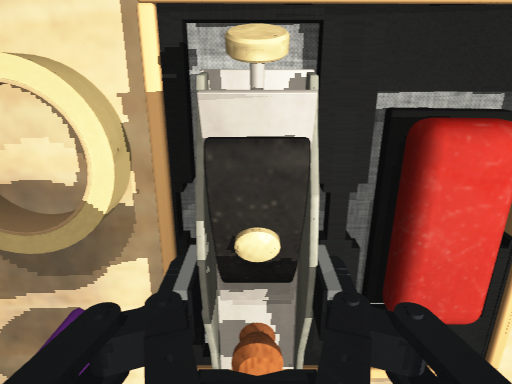

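The plane is centred between its recess edges, columns 197–317 against 187–322, and the sander lies flat in its own recess. I'll check the lengthwise gap numerically: brass knob end at row ~25, recess end at row ~20.

Run:
```python
import numpy as np
W=np.load('w5.npy')
print('recess end',[W[v,205].round(4) for v in (16,20,24,28)])
print('knob',[W[v,258].round(4) for v in (24,27,30,36)])
print('side end',[W[v,u].round(4) for u in(203,313) for v in (72,76,80,84,88)])
for v in (100,150): print([ (u,W[v,u].round(3)) for u in (175,182,190,195,200,314,318,322,328,335)])
```

```text
recess end [array([0.4948, 0.1397, 0.0176]), array([0.4942, 0.1385, 0.0142]), array([0.493 , 0.1378, 0.0059]), array([0.4929, 0.136 , 0.0057])]
knob [array([0.5182, 0.1309, 0.0599]), array([0.5181, 0.1295, 0.0642]), array([0.5181, 0.1283, 0.0674]), array([0.518 , 0.1261, 0.0728])]
side end [array([0.4952, 0.116 , 0.0396]), array([0.4965, 0.1145, 0.0491]), array([0.4961, 0.113 , 0.0473]), array([0.4961, 0.1115, 0.0479]), array([0.4961, 0.11  , 0.0484]), array([0.5409, 0.1146, 0.0366]), array([0.5391, 0.1133, 0.0482]), array([0.539 , 0.1118, 0.0494]), array([0.5391, 0.1103, 0.0488]), array([0.5391, 0.1089, 0.0492])]
[(175, array([0.478, 0.104, 0.019])), (182, array([0.481, 0.103, 0.018])), (190, array([0.483, 0.102, 0.006])), (195, array([0.485, 0.102, 0.006])), (200, array([0.499, 0.108, 0.078])), (314, array([0.535, 0.107, 0.078])), (318, array([0.547, 0.101, 0.017])), (322, array([0.548, 0.102, 0.018])), (328, array([0.552, 0.101, 0.017])), (335, array([0.555, 0.101, 0.018]))]
[(175, array([0.475, 0.079, 0.018])), (182, array([0.478, 0.079, 0.017])), (190, array([0.482, 0.078, 0.016])), (195, array([0.483, 0.076, 0.007])), (200, array([0.494, 0.087, 0.056])), (314, array([0.539, 0.086, 0.057])), (318, array([0.547, 0.077, 0.017])), (322, array([0.549, 0.077, 0.017])), (328, array([0.552, 0.077, 0.019])), (335, array([0.556, 0.077, 0.017]))]
```

```bash
python3 -m creep '[[[-0.01,-0.07,0.1,0],[0,0,0.1,0],[0,0,0.1,0],[0,0,0.08,0],[0,0,0.06,0],[0,0,0.06,0],[0,0,0.05,0],[0,0,0.03,0],[0,0,0.03,0],[0,0,0,0],[0,0,0,0]]]'
python3 -c "from h import *; plan(.5125,.033,.0205,-1.7)"
```

```text
time: 20.25
ee_pos: [0.5114, 0.0327, 0.0217]
orientation: [2.252, 2.191, 0.0]
wrist_force: [0.1, -0.2, -6.2]
width: 0.542
gripper_force: 85.1
t=20.2 at [0.5114 0.0327 0.0217] yaw -1.6 q7 0.30 dyaw -0.1: 1 x [0.009 0.026 0.031 0.018] w 0.542 gf 85.1 F [ 0.1 -0.2 -6.2]
  tilt [ 0.  0. -1.] D [ 0.0011  0.0003 -0.0012]
```

```bash
python3 -m creep '[[[0,0.02,0.02,0],[0,0,0.01,0],[0,0,0.01,0],[0,0,0,0],[0,0,0,0]]]'
python3 -c "from h import *; plan(.5125,.033,.0205,-1.7)"
```

```text
time: 20.75
ee_pos: [0.5125, 0.0326, 0.0208]
orientation: [-2.252, -2.19, -0.001]
wrist_force: [-3.4, 0.6, 5.8]
width: 0.542
gripper_force: 86.4
t=20.8 at [0.5125 0.0326 0.0208] yaw -1.6 q7 0.30 dyaw -0.1: 1 x [0.009 0.001 0.006 0.017] w 0.542 gf 86.4 F [-3.4  0.6  5.8]
  tilt [ 0.001  0.001 -1.   ] D [ 0.      0.0004 -0.0003]
```

```bash
python3 -m creep '[[[0,0,0,0],[0,0,0,0],[0,0,0,0],[0,0,0,0]]]' -0.35 50
python3 -m creep '[[[0,0,-0.2,0],[0,0,-0.5,0],[0,0,-0.8,0],[0,0,-0.8,0],[0,0,-0.7,0],[0,0,0,0]]]' -1
python3 -c "from h import *; plan(.431,-.313,.13,-81.5)"
```

```text
time: 21.15
ee_pos: [0.5125, 0.0326, 0.0201]
orientation: [2.252, 2.19, 0.0]
wrist_force: [-0.5, 1.0, 0.2]
width: 0.675
gripper_force: 0.0
time: 21.75
ee_pos: [0.5151, 0.0326, 0.1442]
orientation: [2.25, 2.188, 0.01]
wrist_force: [0.3, 0.9, -0.9]
width: 0.999
gripper_force: 0.0
t=21.8 at [0.5151 0.0326 0.1442] yaw -1.6 q7 0.16 dyaw -79.9: 14 x [-0.625  0.291  0.023  0.83 ] w 0.999 gf 0.0 F [ 0.3  0.9 -0.9]
  tilt [ 0.007  0.002 -1.   ] D [-0.0841 -0.3456 -0.0142]
```

```bash
python3 -m creep '[[[-0.6,0.28,0,0.83],[-0.6,0.29,0,0.83],[-0.62,0.29,0,0.83],[-0.62,0.29,0,0.83],[-0.62,0.29,0,0.83],[-0.62,0.29,0,0.83],[-0.62,0.29,0,0.83],[-0.62,0.29,0,0.83],[-0.62,0.29,0,0.83],[-0.62,0.29,0,0.83],[-0.62,0.29,0,0.83],[-0.62,0.29,0,0.83]]]'
python3 -m creep '[[[-0.62,0.29,0,0.83],[-0.62,0.29,0,0.83],[0,0,0,0],[0,0,0,0],[0,0,0,0]]]'
python3 -c "from h import *; plan(.431,-.313,.02,-81.5)
p,d=vision.camera('top'); W=cloud('top',d); cv2.imwrite('pics/t2.png',cv2.resize(p[130:260,120:410],None,fx=2.75,fy=2.75))
r=nets.trace('top','plane')[0]; P=W[r['mask']&(d>0)]; print(r['confidence'],rect(P[P[:,2]>.03]),P[:,2].max())"
```

```text
time: 22.95
ee_pos: [0.4687, -0.2732, 0.1398]
orientation: [3.095, 0.538, -0.001]
wrist_force: [-0.2, 0.1, 0.3]
width: 1.004
gripper_force: 0.0
time: 23.45
ee_pos: [0.4297, -0.3081, 0.1398]
orientation: [-3.132, -0.237, -0.0]
wrist_force: [0.1, 0.3, 1.1]
width: 0.997
gripper_force: 0.0
t=23.4 at [ 0.4297 -0.3081  0.1398] yaw -81.3 q7 -0.31 dyaw -0.2: 4 x [0.003 0.032 0.749 0.006] w 0.997 gf 0.0 F [0.1 0.3 1.1]
  tilt [ 0.     0.001 -1.   ] D [ 0.0013 -0.0049 -0.1198]Traceback (most recent call last):
  File "<string>", line 3, in <module>
    r=nets.trace('top','plane')[0]; P=W[r['mask']&(d>0)]; print(r['confidence'],rect(P[P[:,2]>.03]),P[:,2].max())
      ~~~~~~~~~~~~~~~~~~~~~~~~~^^^
IndexError: list index out of range
```

View pics/t2.png

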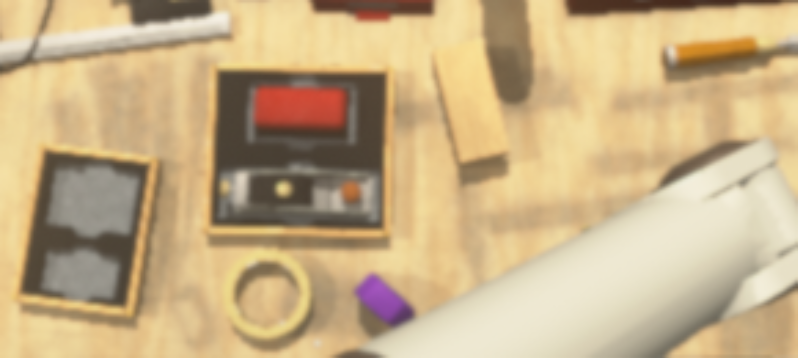

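Both plane (300,190) and sander (300,107) are seated. Next is the yellow tape measure, directly below the gripper.

```bash
python3 -m creep '[[[0.01,0.13,0.5,0],[0,0,0.7,0],[0,0,0.7,0],[0,0,0.5,0],[0,0,0.35,0],[0,0,0.2,0],[0,0,0,0],[0,0,0,0]]]'
python3 -m creep '[[[0,0,0,0],[0,0,0,0],[0,0,0,0],[0,0,0,0],[0,0,0,0],[0,0,0,0],[0,0,0,0],[0,0,0,0]]]' 1 50
python3 -m creep '[[[0,0,-0.3,0],[0,0,-0.6,0],[0,0,-0.8,0],[0,0,-0.8,0],[0,0,-0.8,0],[0,0,-0.3,0],[0,0,0,0]]]'
python3 -c "from h import *; plan(.417,.301,.16,-7.6)"
```

```text
time: 24.35
ee_pos: [0.4305, -0.3145, 0.0227]
orientation: [3.132, 0.234, 0.001]
wrist_force: [-0.2, 0.5, -0.4]
width: 1.0
gripper_force: 0.0
time: 25.15
ee_pos: [0.4301, -0.3137, 0.0224]
orientation: [-3.132, -0.234, -0.001]
wrist_force: [-0.9, 1.3, 6.0]
width: 0.364
gripper_force: 53.2
time: 25.85
ee_pos: [0.4309, -0.3147, 0.1675]
orientation: [3.131, 0.234, 0.005]
wrist_force: [-0.2, 0.2, -2.5]
width: 0.364
gripper_force: 52.1
t=25.9 at [ 0.4309 -0.3147  0.1675] yaw -81.5 q7 -0.33 dyaw 73.9: 18 x [ 0.615 -0.68   0.009 -0.597] w 0.364 gf 52.1 F [-0.2  0.2 -2.5]
  tilt [ 0.003 -0.001 -1.   ] D [-0.0139  0.6157 -0.0075]
```

```bash
python3 -m creep '[[[0.5,-0.55,0,-0.6],[0.62,-0.68,0,-0.6],[0.62,-0.68,0,-0.6],[0.62,-0.68,0,-0.6],[0.62,-0.68,0,-0.6],[0.62,-0.68,0,-0.6],[0.62,-0.68,0,-0.6],[0.62,-0.68,0,-0.6],[0.62,-0.68,0,-0.6],[0.62,-0.68,0,-0.6],[0.62,-0.68,0,-0.6],[0.62,-0.68,0,-0.6]]]'
python3 -c "from h import *; plan(.417,.301,.14,-7.6)"
```

```text
time: 27.05
ee_pos: [0.5074, 0.1017, 0.1642]
orientation: [-2.745, -1.528, 0.004]
wrist_force: [1.2, -0.2, -3.0]
width: 0.369
gripper_force: 52.1
t=27.1 at [0.5074 0.1017 0.1642] yaw -31.8 q7 -0.44 dyaw 24.2: 6 x [ 0.637 -0.662  0.101 -0.586] w 0.369 gf 52.1 F [ 1.2 -0.2 -3. ]
  tilt [-0.002 -0.001 -1.   ] D [-0.0904  0.1993 -0.0242]
```

```bash
python3 -m creep '[[[0.62,-0.66,0.1,-0.6],[0.62,-0.66,0.1,-0.6],[0.62,-0.66,0.1,-0.6],[0.62,-0.66,0.1,-0.58],[0.62,-0.66,0.1,-0.58],[0.5,-0.55,0.1,-0.5],[0,0,0,0],[0,0,0,0],[0,0,0,0]]]'
python3 -c "from h import *; plan(.417,.301,.055,-7.6)"
```

```text
time: 27.95
ee_pos: [0.4208, 0.2886, 0.1412]
orientation: [2.375, 2.055, -0.003]
wrist_force: [1.5, 0.1, -2.5]
width: 0.369
gripper_force: 51.9
t=27.9 at [0.4208 0.2886 0.1412] yaw -8.3 q7 -0.48 dyaw 0.7: 3 x [ 0.099 -0.045  0.718 -0.033] w 0.369 gf 51.9 F [ 1.5  0.1 -2.5]
  tilt [-0.001 -0.002 -1.   ] D [-0.0038  0.0124 -0.0862]
```

```bash
python3 -m creep '[[[0.2,-0.08,0.3,-0.05],[0.1,-0.05,0.6,-0.05],[0,0,0.6,0],[0,0,0.45,0],[0,0,0.3,0],[0,0,0,0],[0,0,0,0],[0,0,0,0]]]'
python3 -c "from h import *; plan(.417,.301,.0284,-7.6)
p,d=vision.camera('wrist'); cv2.imwrite('pics/w6.png',p); np.save('w6.npy',cloud('wrist',d))"
```

```text
time: 28.75
ee_pos: [0.4181, 0.303, 0.0529]
orientation: [-2.362, -2.071, -0.003]
wrist_force: [-0.1, -0.1, -2.6]
width: 0.366
gripper_force: 51.9
t=28.8 at [0.4181 0.303  0.0529] yaw -7.5 q7 -0.38 dyaw -0.1: 1 x [-0.054 -0.022  0.612  0.012] w 0.366 gf 51.9 F [-0.1 -0.1 -2.6]
  tilt [ 0.001  0.001 -1.   ] D [-0.0011 -0.002  -0.0245]
```

View pics/w6.png

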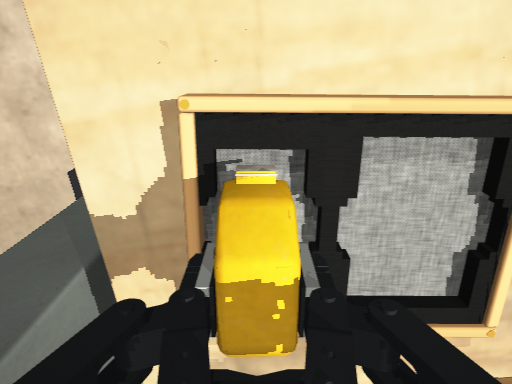

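The tape measure is centred over its recess, columns 217–298 against 216–305. I'll check the gap at its hook, row ~172, against the recess end, row ~149.

Run:
```python
import numpy as np
W=np.load('w6.npy')
print('recess end',[W[v,228].round(4) for v in (144,148,152)],[W[v,285].round(4) for v in (144,148,152)])
print('hook',[W[v,256].round(4) for v in range(160,196,3)])
print('sides',[(u,W[158,u].round(4)) for u in (208,214,218,222,290,294,300,306,310)])
print('tape',[(u,W[215,u].round(4)) for u in (214,216,218,222,292,296,298,300)])
```

```text
recess end [array([0.4095, 0.3515, 0.0184]), array([0.409 , 0.3491, 0.0167]), array([0.4073, 0.3445, 0.0052])] [array([0.4389, 0.3475, 0.018 ]), array([0.4386, 0.3453, 0.0176]), array([0.439 , 0.3405, 0.0062])]
hook [array([0.4223, 0.338 , 0.0062]), array([0.4221, 0.3362, 0.0057]), array([0.4229, 0.342 , 0.0336]), array([0.4229, 0.3419, 0.0387]), array([0.423 , 0.3424, 0.0455]), array([0.4229, 0.3415, 0.0471]), array([0.4225, 0.3392, 0.0442]), array([0.4224, 0.3379, 0.0448]), array([0.4222, 0.3367, 0.0455]), array([0.4223, 0.337 , 0.0505]), array([0.4222, 0.3367, 0.0537]), array([0.4223, 0.337 , 0.0585])]
sides [(208, array([0.3977, 0.3453, 0.0173])), (214, array([0.4001, 0.3438, 0.0126])), (218, array([0.4013, 0.342 , 0.0062])), (222, array([0.4035, 0.3417, 0.0061])), (290, array([0.4415, 0.3365, 0.0054])), (294, array([0.4437, 0.3365, 0.0068])), (300, array([0.4471, 0.3357, 0.0054])), (306, array([0.4498, 0.3369, 0.0115])), (310, array([0.4511, 0.3383, 0.018 ]))]
tape [(214, array([0.3931, 0.3079, 0.0061])), (216, array([0.3941, 0.3073, 0.005 ])), (218, array([0.4067, 0.3338, 0.0697])), (222, array([0.4084, 0.3338, 0.0703])), (292, array([0.4357, 0.3301, 0.07  ])), (296, array([0.4415, 0.3017, 0.0066])), (298, array([0.4427, 0.3012, 0.0059])), (300, array([0.444 , 0.3006, 0.0048]))]
```

```bash
python3 -m creep '[[[-0.07,0.02,0.1,0],[0,0,0.1,0],[0,0,0.1,0],[0,0,0.08,0],[0,0,0.06,0],[0,0,0.06,0],[0,0,0.04,0],[0,0,0.03,0],[0,0,0.02,0],[0,0,0,0],[0,0,0,0]]]'
python3 -c "from h import *; plan(.4185,.300,.0284,-7.6)"
```

```text
time: 29.9
ee_pos: [0.4177, 0.2997, 0.0286]
orientation: [-2.362, -2.071, -0.0]
wrist_force: [0.1, -0.8, -2.3]
width: 0.365
gripper_force: 52.2
t=29.9 at [0.4177 0.2997 0.0286] yaw -7.5 q7 -0.35 dyaw -0.1: 1 x [0.009 0.019 0.005 0.015] w 0.365 gf 52.2 F [ 0.1 -0.8 -2.3]
  tilt [-0.  0. -1.] D [ 0.0008  0.0003 -0.0002]
```

```bash
python3 -m creep '[[[0,0.02,0.02,0],[0,0,0.01,0],[0,0,0.01,0],[0,0,0,0],[0,0,0,0]]]'
python3 -m creep '[[[0,0,0,0],[0,0,0,0],[0,0,0,0],[0,0,0,0]]]' 0.05 50
python3 -m creep '[[[0,0,-0.2,0],[0,0,-0.5,0],[0,0,-0.8,0],[0,0,-0.8,0],[0,0,-0.8,0],[0,0,0,0]]]' -1
python3 -c "from h import *; plan(.493,-.4475,.14,-73.5)"
```

```text
time: 30.4
ee_pos: [0.4178, 0.3, 0.0283]
orientation: [-2.36, -2.07, 0.001]
wrist_force: [-5.6, -1.8, 17.0]
width: 0.365
gripper_force: 54.8
time: 30.8
ee_pos: [0.4186, 0.2997, 0.0268]
orientation: [2.362, 2.071, 0.0]
wrist_force: [0.2, -0.8, 1.2]
width: 0.475
gripper_force: 0.0
time: 31.4
ee_pos: [0.4213, 0.3012, 0.1553]
orientation: [-2.362, -2.071, -0.012]
wrist_force: [0.8, 0.1, 0.1]
width: 1.001
gripper_force: 0.0
t=31.4 at [0.4213 0.3012 0.1553] yaw -7.5 q7 -0.49 dyaw -66.0: 22 x [-0.645  0.633  0.013  0.436] w 1.001 gf 0.0 F [0.8 0.1 0.1]
  tilt [ 0.005  0.006 -1.   ] D [ 0.0717 -0.7487 -0.0153]
```

```bash
python3 -m creep '[[[-0.5,0.5,0,0.44],[-0.65,0.64,0,0.44],[-0.65,0.64,0,0.44],[-0.65,0.64,0,0.44],[-0.65,0.64,0,0.44],[-0.65,0.64,0,0.44],[-0.65,0.64,0,0.44],[-0.65,0.64,0,0.44],[-0.65,0.64,0,0.44],[-0.65,0.64,0,0.44],[-0.65,0.64,0,0.44],[-0.65,0.64,0,0.44]]]'
python3 -c "from h import *; plan(.493,-.4475,.14,-73.5)"
```

```text
time: 32.6
ee_pos: [0.5638, -0.0986, 0.1504]
orientation: [-2.891, -1.23, 0.001]
wrist_force: [1.1, 0.4, -0.3]
width: 1.003
gripper_force: 0.0
t=32.6 at [ 0.5638 -0.0986  0.1504] yaw -43.9 q7 -0.20 dyaw -29.6: 10 x [-0.628  0.645  0.026  0.43 ] w 1.003 gf 0.0 F [ 1.1  0.4 -0.3]
  tilt [-0.001 -0.    -1.   ] D [-0.0708 -0.3489 -0.0104]
```

```bash
python3 -m creep '[[[-0.63,0.64,0.02,0.43],[-0.63,0.64,0.02,0.43],[-0.63,0.64,0.02,0.43],[-0.63,0.64,0.02,0.43],[-0.63,0.64,0.02,0.43],[-0.63,0.64,0.02,0.43],[-0.63,0.64,0.02,0.43],[-0.63,0.64,0.02,0.43],[-0.6,0.62,0.02,0.43],[-0.5,0.52,0.02,0.43],[0,0,0,0],[0,0,0,0]]]'
python3 -c "from h import *; plan(.493,-.4475,.014,-73.5)"
```

```text
time: 33.8
ee_pos: [0.4953, -0.4383, 0.1422]
orientation: [-3.108, -0.452, 0.001]
wrist_force: [-0.1, 1.2, -0.5]
width: 1.001
gripper_force: 0.0
t=33.8 at [ 0.4953 -0.4383  0.1422] yaw -73.5 q7 -0.10 dyaw -0.0: 4 x [-0.029  0.052  0.801  0.001] w 1.001 gf 0.0 F [-0.1  1.2 -0.5]
  tilt [-0.001  0.001 -1.   ] D [-0.0023 -0.0092 -0.1282]
```

```bash
python3 -m creep '[[[-0.11,0.2,0.4,0],[0,0,0.7,0],[0,0,0.7,0],[0,0,0.6,0],[0,0,0.4,0],[0,0,0.25,0],[0,0,0.1,0],[0,0,0,0],[0,0,0,0]]]'
python3 -m creep '[[[0,0,0,0],[0,0,0,0],[0,0,0,0],[0,0,0,0],[0,0,0,0],[0,0,0,0],[0,0,0,0],[0,0,0,0]]]' 1 50
python3 -m creep '[[[0,0,-0.3,0],[0,0,-0.6,0],[0,0,-0.8,0],[0,0,-0.8,0],[0,0,-0.8,0],[0,0,0,0],[0,0,0,0]]]'
python3 -c "from h import *; plan(.507,.289,.14,-7.6)"
```

```text
time: 34.7
ee_pos: [0.4949, -0.4473, 0.0179]
orientation: [3.107, 0.455, 0.002]
wrist_force: [-0.5, -0.7, 0.5]
width: 0.999
gripper_force: 0.0
time: 35.5
ee_pos: [0.4949, -0.4469, 0.018]
orientation: [3.108, 0.455, 0.002]
wrist_force: [-0.4, 2.2, 6.2]
width: 0.691
gripper_force: 56.9
time: 36.2
ee_pos: [0.4944, -0.4463, 0.1489]
orientation: [-3.108, -0.455, -0.001]
wrist_force: [0.8, 0.1, -5.0]
width: 0.691
gripper_force: 55.8
t=36.2 at [ 0.4944 -0.4463  0.1489] yaw -73.4 q7 -0.09 dyaw 65.8: 21 x [ 0.698 -0.608  0.011 -0.455] w 0.691 gf 55.8 F [ 0.8  0.1 -5. ]
  tilt [ 0.001  0.    -1.   ] D [ 0.0126  0.7353 -0.0089]
```

```bash
python3 -m creep '[[[0.5,-0.45,0,-0.45],[0.7,-0.61,0,-0.46],[0.7,-0.61,0,-0.46],[0.7,-0.61,0,-0.46],[0.7,-0.61,0,-0.46],[0.7,-0.61,0,-0.46],[0.7,-0.61,0,-0.46],[0.7,-0.61,0,-0.46],[0.7,-0.61,0,-0.46],[0.7,-0.61,0,-0.46],[0.7,-0.61,0,-0.46],[0.7,-0.61,0,-0.46]]]'
python3 -c "from h import *; plan(.507,.289,.13,-7.6)"
```

```text
time: 37.4
ee_pos: [0.5998, -0.0303, 0.1465]
orientation: [-2.789, -1.442, 0.006]
wrist_force: [1.4, 0.1, -4.7]
width: 0.688
gripper_force: 55.8
t=37.4 at [ 0.5998 -0.0303  0.1465] yaw -35.3 q7 -0.19 dyaw 27.7: 9 x [ 0.723 -0.589  0.047 -0.448] w 0.688 gf 55.8 F [ 1.4  0.1 -4.7]
  tilt [-0.004 -0.    -1.   ] D [-0.0928  0.3193 -0.0165]
```

```bash
python3 -m creep '[[[0.72,-0.59,0.03,-0.45],[0.72,-0.59,0.03,-0.45],[0.72,-0.59,0.03,-0.45],[0.72,-0.59,0.03,-0.45],[0.72,-0.59,0.03,-0.45],[0.72,-0.59,0.03,-0.45],[0.72,-0.59,0.03,-0.45],[0.65,-0.5,0.03,-0.45],[0.4,-0.3,0.03,-0.45],[0,0,0,0],[0,0,0,0],[0,0,0,0]]]'
python3 -c "from h import *; plan(.507,.289,.045,-7.6)"
```

```text
time: 38.6
ee_pos: [0.5212, 0.2657, 0.1377]
orientation: [2.366, 2.065, -0.002]
wrist_force: [-0.8, -1.1, -4.1]
width: 0.691
gripper_force: 55.8
t=38.6 at [0.5212 0.2657 0.1377] yaw -7.8 q7 -0.30 dyaw 0.2: 3 x [ 0.178 -0.143  0.772 -0.009] w 0.691 gf 55.8 F [-0.8 -1.1 -4.1]
  tilt [-0.    -0.002 -1.   ] D [-0.0142  0.0233 -0.0927]
```

```bash
python3 -m creep '[[[0.3,-0.22,0.1,0],[0.24,-0.21,0.4,0],[0,0,0.6,0],[0,0,0.6,0],[0,0,0.35,0],[0,0,0.2,0],[0,0,0,0],[0,0,0,0],[0,0,0,0]]]'
python3 -c "from h import *; plan(.507,.289,.024,-7.6)
p,d=vision.camera('wrist'); cv2.imwrite('pics/w7.png',p); np.save('w7.npy',cloud('wrist',d))"
```

```text
time: 39.5
ee_pos: [0.5074, 0.2921, 0.0492]
orientation: [2.364, 2.068, 0.003]
wrist_force: [0.9, 0.8, -4.9]
width: 0.694
gripper_force: 55.6
t=39.5 at [0.5074 0.2921 0.0492] yaw -7.6 q7 -0.27 dyaw 0.0: 1 x [-0.079 -0.001  0.629 -0.007] w 0.694 gf 55.6 F [ 0.9  0.8 -4.9]
  tilt [ 0.002  0.001 -1.   ] D [-0.0004 -0.0031 -0.0252]
```

View pics/w7.png

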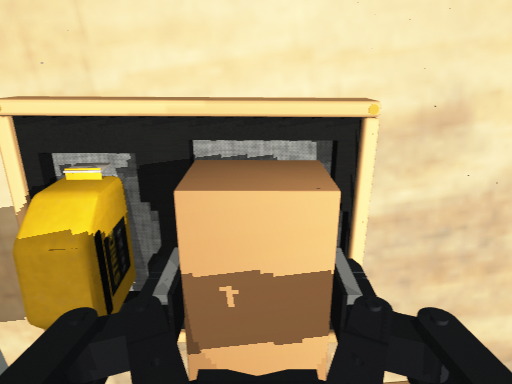

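The tape measure at (75,245) sits upright in its recess. The carton, columns 176–338, hangs over its own recess, columns 193–332 with its end at row ~140. I'll check from depth.

Run:
```python
import numpy as np
W=np.load('w7.npy')
for u in (215,300): print(u,[(v,W[v,u].round(4)) for v in (136,140,144,148,152,156,159,162,166,172,180,188,194)])
print([(u,W[150,u].round(4)) for u in (184,188,192,196,326,330,334,338)])
print([(u,W[170,u].round(4)) for u in (178,182,186,190,194,322,326,330,334,338)])
```

```text
215 [(136, array([0.4934, 0.3461, 0.0177])), (140, array([0.4912, 0.3419, 0.0055])), (144, array([0.4909, 0.3398, 0.0058])), (148, array([0.4905, 0.3377, 0.0059])), (152, array([0.4901, 0.3354, 0.0055])), (156, array([0.4896, 0.333 , 0.0048])), (159, array([0.4893, 0.3314, 0.0052])), (162, array([0.494 , 0.3373, 0.0368])), (166, array([0.4947, 0.337 , 0.043 ])), (172, array([0.4958, 0.337 , 0.0529])), (180, array([0.4971, 0.337 , 0.0646])), (188, array([0.4982, 0.3368, 0.0739])), (194, array([0.4981, 0.3351, 0.0757]))]
300 [(136, array([0.5361, 0.3401, 0.0168])), (140, array([0.537 , 0.3358, 0.0055])), (144, array([0.5368, 0.3337, 0.0063])), (148, array([0.5366, 0.3313, 0.0053])), (152, array([0.5364, 0.3292, 0.006 ])), (156, array([0.5362, 0.3268, 0.0051])), (159, array([0.5361, 0.3251, 0.0051])), (162, array([0.5331, 0.3316, 0.0352])), (166, array([0.532 , 0.3323, 0.0444])), (172, array([0.531 , 0.3324, 0.0535])), (180, array([0.5297, 0.3325, 0.0643])), (188, array([0.5285, 0.3327, 0.0739])), (194, array([0.5281, 0.3315, 0.0769]))]
[(184, array([0.4765, 0.3412, 0.0183])), (188, array([0.4784, 0.3408, 0.0176])), (192, array([0.4783, 0.3387, 0.0082])), (196, array([0.48  , 0.3379, 0.0058])), (326, array([0.5507, 0.3283, 0.0056])), (330, array([0.5525, 0.3284, 0.0072])), (334, array([0.5537, 0.3294, 0.0121])), (338, array([0.5546, 0.3306, 0.0179]))]
[(178, array([0.4713, 0.3313, 0.0185])), (182, array([0.4729, 0.3305, 0.0167])), (186, array([0.4752, 0.3304, 0.0174])), (190, array([0.4852, 0.3388, 0.0511])), (194, array([0.4869, 0.3385, 0.0511])), (322, array([0.5407, 0.3309, 0.0497])), (326, array([0.55  , 0.3168, 0.005 ])), (330, array([0.552 , 0.3168, 0.0062])), (334, array([0.5524, 0.3194, 0.0154])), (338, array([0.554 , 0.3199, 0.018 ]))]
```

```bash
python3 -m creep '[[[-0.05,0.04,0.1,0],[0,0,0.1,0],[0,0,0.1,0],[0,0,0.08,0],[0,0,0.06,0],[0,0,0.06,0],[0,0,0.05,0],[0,0,0.03,0],[0,0,0.02,0],[0,0,0,0],[0,0,0,0]]]'
python3 -c "from h import *; plan(.5085,.290,.024,-7.6)"
```

```text
time: 40.65
ee_pos: [0.5078, 0.2896, 0.0242]
orientation: [-2.364, -2.069, -0.0]
wrist_force: [0.2, -0.4, -5.2]
width: 0.692
gripper_force: 55.8
t=40.6 at [0.5078 0.2896 0.0242] yaw -7.6 q7 -0.25 dyaw 0.0: 1 x [ 0.013  0.015  0.004 -0.004] w 0.692 gf 55.8 F [ 0.2 -0.4 -5.2]
  tilt [ 0.  0. -1.] D [ 0.0007  0.0004 -0.0002]
```

```bash
python3 -m creep '[[[0,0.01,0.01,0],[0,0,0.01,0],[0,0,0.01,0],[0,0,0,0],[0,0,0,0]]]'
python3 -m creep '[[[0,0,0,0],[0,0,0,0],[0,0,0,0],[0,0,0,0]]]' -0.7 50
python3 -m creep '[[[0,0,-0.2,0],[0,0,-0.5,0],[0,0,-0.8,0],[0,0,-0.8,0],[0,0,-0.8,0],[0,0,-0.8,0],[0,0,-0.8,0],[0,0,-0.8,0],[-0.8,0,-0.6,0],[-0.8,0,-0.6,0],[0,0,0,0],[0,0,0,0]]]' -1
python3 - <<'E'
from h import *
plan(.5,.15,.4,-7.6)
p,d=vision.camera('wrist'); cv2.imwrite('pics/w8.png',p); W=cloud('wrist',d); np.savez('w8.npz',p=p,W=W)
for l,h in [('plane',.03),('sander',.038),('tape_measure',.04),('carton',.042),('masking_tape',.01),('offcut',.025)]:
    for r in nets.trace('wrist',l)[:1]:
        P=W[r['mask']&(d>0)]; Q=P[P[:,2]>h]
        if len(Q)>50: print(l,round(r['confidence'],2),np.percentile(P[:,2],98).round(4),rect(Q))
E
```

```text
time: 41.15
ee_pos: [0.508, 0.2896, 0.024]
orientation: [-2.364, -2.068, -0.0]
wrist_force: [-5.0, -1.4, 7.4]
width: 0.691
gripper_force: 57.3
time: 41.55
ee_pos: [0.5085, 0.2896, 0.023]
orientation: [2.364, 2.069, 0.001]
wrist_force: [-0.1, -0.2, -0.2]
width: 0.85
gripper_force: 0.0
time: 42.75
ee_pos: [0.5001, 0.2255, 0.2921]
orientation: [-2.366, -2.066, -0.004]
wrist_force: [-0.0, -0.6, -0.5]
width: 1.001
gripper_force: 0.0
t=42.8 at [0.5001 0.2255 0.2921] yaw -7.7 q7 -0.39 dyaw 0.1: 4 x [-0.466  0.063 -0.675 -0.005] w 1.001 gf 0.0 F [-0.  -0.6 -0.5]
  tilt [ 0.001  0.003 -1.   ] D [-1.000e-04 -7.550e-02  1.079e-01]
sander 0.68 0.0423 [595.  113.2  64.9 249.1  11.6]
tape_measure 0.69 0.0592 [440.7  74.5  47.  336.9 -23.3]
carton 0.81 0.0512 [506.4 288.3  60.1  89.1  -7.6]
masking_tape 0.63 0.0248 [393.2  78.   99.6 101.6 -27.9]
offcut 0.72 0.036 [563.8  42.7  66.3 400.6   4.4]
```

View pics/w8.png

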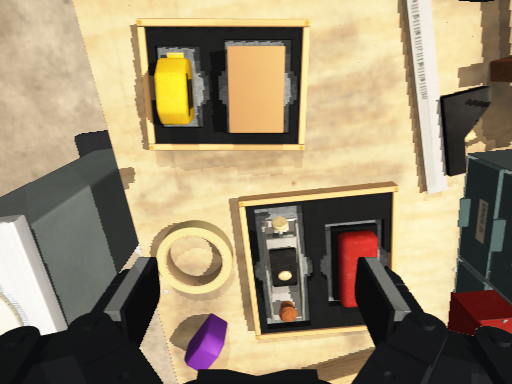

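All four appear seated: tape measure (174,88), carton (256,88), plane (283,265), sander (358,265). The masking tape is still in its place at (195,257). One numeric check of heights and centres in the tray frames before I hand in.

Run:
```python
from h import *
f=np.load('w8.npz'); p,W=f['p'],f['W']
for k,(u0,u1,v0,v1),zmin in [('tape',(150,200,45,128),.03),('carton',(222,292,40,138),.04),('plane',(255,312,200,328),.03),('sander',(330,385,222,312),.035)]:
    P=W[v0:v1,u0:u1].reshape(-1,3); P=P[(P[:,2]>zmin)&(P[:,2]<.09)]
    print(k,rect(P),np.percentile(P[:,2],[50,95,99]).round(4))
p,d=vision.camera('top'); W=cloud('top',d)
for l in('offcut','masking_tape'):
    for r in nets.trace('top',l)[:1]: P=W[r['mask']&(d>0)]; print(l,r['confidence'],rect(P[P[:,2]>.01]))
```

```text
tape [418.  299.   32.7  69.   -7.4] [0.0614 0.0644 0.0651]
carton [506.3 288.3  60.1  89.2  -7.7] [0.0496 0.0509 0.0514]
plane [511.6  50.5  47.9 162.2  -1.6] [0.0476 0.0569 0.0579]
sander [609.5  39.3  47.7 108.4  -3.7] [0.0403 0.0421 0.0427]
offcut 0.84 [ 621.8 -161.9   60.2  140.6  -76.9]
masking_tape 0.93 [397.3  77.8  96.9 100.9 -44.7]
```

```bash
python3 -c "from station import order; print(order.close_job())"
```

```text
the job is handed in; nothing more can be done
None
```

I lowered the plane, sander, tape measure and carton into their recesses, left the offcut and masking tape where they lay, and handed the job in at about 43 s; the hand-in returned no verdict.

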